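Lock the vessel carrier with its locking rod

TASK

Turn the bioreactor's carrier until the hole in its yellow lug lines up with the locking rod in the guide, then slide the rod by its red knob through the hole and fully home, so that the knob rests against the end of the guide. Do not touch the glass vessel or its steel head plate, leave the other things on the bench where they are, and let go at the end.

Things in the scene. Friction and masses are not known exactly. Their poses are not given: they have to be found in the camera images.
- stand: Grey base plate 150 x 350 mm, 14 mm thick, fixed to the bench (place and yaw vary). Origin on the bench directly below the carrier's vertical turning axis; z up. An aluminium guide block, 56 mm wide, 92 mm high, stands on its -y side, 135 to 250 mm from the axis. The locking rod slides freely in its slot along the stand's x = 0 line, axis 75 mm above the bench; +y is the locking direction.
- carrier (a joint): Angle (rad) of the aluminium carrier about the stand's vertical axis; 0 when the lug's hole is exactly in line with the rod; grows counter-clockwise seen from above. Starts between -1.1 and -0.4; range -1.5 to 0.8. Turns stiffly (0.22 N m, some 2 N at the handle post), no detent, stays where it is left. Its disc is 136 mm across, top 43 mm above the bench.
- handle (a point): Point on the axis of the carrier's black upright handle post, 105 mm above the bench. The post is 18 mm in diameter, from 43 to 135 mm height, 125 mm from the turning axis; at joint 0 it lies on the stand's -x side, and it turns with the carrier.
- eye (a point): Centre of the hole in the carrier's yellow upright lug, 114 mm from the turning axis, 75 mm above the bench; at joint 0 on the stand's -y side. The lug is 48 mm wide, 8 mm thick, 45 to 105 mm high; the hole, 16 mm in diameter, points at the turning axis (point y axis, inwards to the vessel; x sideways, z up).
- vessel: Glass vessel 76 mm in diameter with steel head plate 92 mm in diameter, standing on the carrier and turning with it. Not to be touched. Origin on the bench below the turning axis; glass from 43 to 148 mm height, head plate to 160 mm, steel drive shaft and ports on it up to 230 mm.
- rod_tip (a point): Tip of the steel locking rod: 12 mm in diameter, its last 10 mm tapering to 6 mm; loose, about 0.17 kg, lying in the guide's slot. At the start the tip is 131 to 148 mm from the turning axis, clear of the lug. Site y axis along the rod towards the tip.
- rod_collar (a point): Point on the rod's axis at the front face of the red knob, 175 mm from the tip. When this face rests against the rear end of the guide the rod is fully home and its tip stands 35 mm beyond the lug's inner face.
- knob_end (a point): Centre of the flat rear end of the red knob, 20 mm behind rod_collar. The knob is 36 mm in diameter and 20 mm long, axis 75 mm above the bench. Push here along the stand's +y.
- guide_end (a point): Point on the rod line at the rear end face of the guide (250 mm from the turning axis, 75 mm above the bench); the knob's front face rests here when home. Axes as the stand's.
- bottle: Bystander: glass bottle with blue cap, 60 mm in diameter, 130 mm high, loose; origin at its underside.
- jar: Bystander: amber jar, 64 mm in diameter, 85 mm high, loose; origin at its underside.
- beaker: Bystander: white open cup, 72 mm in diameter, 90 mm high, loose; origin at its underside.
- rod: The locking rod with its red knob, as one loose piece; origin and axes as point rod_collar.
Mind the look-alikes: they are no part of the job. What is meant by the rod is not blue or purple, and is the larger of those in its own colour.

How it is judged:
On the way, in this order (a step that is already met when the one before it is completed fails the run):
1. the lug's hole has been brought in line with the rod (carrier within 0.04 rad) (value of joint carrier between -0.04 and 0.04 rad), for 0.1 s.
2. the rod is through the hole and fully home (y of rod_collar in the frame of guide_end between -0.003 and 0.003 m and y of rod_tip in the frame of eye between 0.034 and 0.046 m and x of rod_tip in the frame of eye between -0.005 and 0.005 m and z of rod_tip in the frame of eye between -0.005 and 0.005 m), for 0.2 s.
At the end, for the whole second after the job is handed in: The rod is through the hole of the lug, its tip 34 to 46 mm beyond the middle of the lug and within 5 mm of the hole's axis sideways and in height, its knob within 3 mm of the end of the guide, the carrier within 0.04 rad of the lined-up angle, the rod at rest and released (all of step 1 and all of step 2 and linear speed of rod below 0.01 m/s); the robot touches nothing.
It fails at once if the robot touches the vessel or its head plate (over 2 N) (contact force between any of the fingers, the arm and vessel above 2 N).
It fails at once if the bottle is moved by more than 20 mm or tipped (distance of bottle from where it was at the start of the episode above 0.02 m or angle between bottle's own z axis and vertical above 0.3 rad).
It fails at once if the jar is moved by more than 20 mm or tipped (distance of jar from where it was at the start of the episode above 0.02 m or angle between jar's own z axis and vertical above 0.3 rad).
It fails at once if the beaker is moved by more than 20 mm or tipped (distance of beaker from where it was at the start of the episode above 0.02 m or angle between beaker's own z axis and vertical above 0.3 rad).
It also fails if it takes over 54 s, if anything falls off the work surface, if the arm or the gripper's body presses on something with over 40 N, if the wrist force passes 120 N, or if a joint passes its speed limit or range.

ROBOT

A 7-joint arm with a two-finger parallel gripper is mounted at the origin on the work surface. World frame = base frame: x ahead of the robot, y to its left, z up, the work surface at z = 0. Lengths are in m, angles in rad, forces in N, time in s.
With the tool pointing down it reaches from about 0.425 to 0.925 m from the base axis. Payload 6.8 kg.
Tool frame: the origin (TCP) lies midway between the tips of the shut fingers; the grasp point (between the pads) lies bot.grip_point_offset behind it (bot.grip_point_offset is the distance from the TCP to the grasp point, in m); z points along the fingers, y is the line along which they close (so a half turn about z gives the same grasp; the last joint's range is limited). The gripper opens to 85 mm and grips with 20 to 120 N. Pads are 22 mm wide; open, the fingers measure 114 mm over their backs; the gripper's body (76 mm by 85 mm) begins 54 mm behind the grasp point. The pads swing forward as they close: fully open they stand 13 mm farther back than shut.
Start: joints at [-1.354, 0.477, 0.022, 1.555, -0.011, 1.109, -0.083], TCP at [0.215, 0.64, 0.196] pointing down, gripper open.
Joint ranges: [-2.96, 2.96], [-0.34, 2.1], [-1.41, 1.46], [0.24, 2.44], [-1.37, 4.51], [0.17, 1.92], [-2.96, 2.96]. Speed limits (rad/s): [2.39, 2.39, 3.14, 3.14, 3.14, 3.14, 3.14].

INTERFACE

Orientations are given as a unit quaternion [w, x, y, z].
In Python, from station import get_obs, cams, job, bot gives the robot as it stands.
- The arm moves only by the tool arm_command, never from a script. Its argument "rows" is a list that holds one entry, the list of rows, each a list of 5 numbers: the finger opening in mm, from 0 to 85.4, then the shift along the world's x, y, z in units of 60 mm (1.0 is 60 mm), then the turn about the world's z in units of 0.08 rad (1.0 is 0.08 rad). In form: [[[grip, x, y, z, turn], ...]]. A call has exactly 10 rows; each row shifts and turns the commanded pose from where the row before left it; what a row does not reach is not made up. A row lasts 1/8 s, in which the tool goes at most 62.5 mm and 10.7 degrees, less where a joint would pass 70% of its speed; a pose out of reach is approached as far as the arm can. A call with a number of a shift or a turn outside -1 to 1 is refused whole. A call with a gripper value outside its range is refused whole. The fingers move at their own pace and stop on an object; "newtons" is the grip in N (left out, the last holds). Time passes only in rows, so rows that do not move let the fingers close, or fill a call up. It gives the time, the measured TCP pose, the force, the opening and the grip force at its end, in the units of the state.
- get_obs(): the state, without advancing time (a new reading comes with each control period).
- cams.read_camera(name): name is "scene" or "top"; returns the picture (420x560x3 uint8, red, green, blue); there is no depth.
- cams.camera_params(name): a dict with "K" (3x3 intrinsics, pixels), "k1" (the pictures are not rectified: a ray, as slopes to the right and down, at radius r is drawn at 1 + k1 r^2 times it, then the intrinsics apply), "extrinsics" (4x4, takes a point from camera to world coordinates). Camera axes: x right, y down, z forward; pixel columns grow to the right and rows downward; lengths in m; the calibration is good to about 2 mm. A picture is of the moment at which its call begins. camera_params takes no time and is no camera call.
- job.hand_in(): hands the job in; it is judged then, once.
The state is a dict: "t": time; "q": joint angles; "joint_vel": joint speeds; "joint_torque": joint torques, N m; "eef_pos": TCP position; "tool_rot": TCP orientation; "contact_force": force on the tool from outside, world axes, zero at the start; "torque": the same for the moment, N m; "gripper_width": opening from 0.0 (shut) to 1.0 (fully open); "grasp_force": force on a finger pad.
Only numpy, scipy, OpenCV 4.12 (cv2) and the standard library are available. Lean on these libraries where they do the work, as an engineer would, in place of code of your own. Each camera call takes 0.05 s, during which the arm holds its last target. There are 200 camera calls.

## Working session

There is one attempt and no reset: what is moved stays moved. The work goes in short steps, Python scripts to look and compute and a tool call to move; the robot and the scene stay as the last step left them, time stands still between calls to the robot, and variables do not carry over. Pictures are saved under pics/ and viewed, at most 10 in all, crops included, and the job is handed in when it is done.

Besides the shell and the picture viewer there is one more tool, called after "Emit:" as name([rows], argument=value, ...), one row to a line, values as JSON. arm_command: Moves the arm, as the interface text tells. Its arguments: {"type":"object","properties":{"rows":{"type":"array"},"newtons":{"type":"number"}},"required":["rows"]}

```bash
mkdir -p pics; ls; python3 - <<'E'
from station import get_obs,cams,bot
import cv2
for n in("scene","top"):
    im=cams.read_camera(n); cv2.imwrite(f"pics/{n}0.png",im[:,:,::-1])
    p=cams.camera_params(n); print(n,p)
print(get_obs(),bot.grip_point_offset)
E
```

```text
pics
scene {'K': array([[544.14276444,   0.        , 270.08976855],
       [  0.        , 544.14276444, 202.29951066],
       [  0.        ,   0.        ,   1.        ]]), 'k1': 0.05508254144402144, 'extrinsics': array([[-0.59909145,  0.57971316, -0.55228804,  1.12308836],
       [ 0.80066832,  0.42992958, -0.41724189,  0.37003071],
       [-0.00443565, -0.69216559, -0.7217251 ,  0.79947326],
       [ 0.        ,  0.        ,  0.        ,  1.        ]])}
top {'K': array([[493.16076474,   0.        , 276.41349107],
       [  0.        , 493.16076474, 207.11510478],
       [  0.        ,   0.        ,   1.        ]]), 'k1': 0.04463012344868638, 'extrinsics': array([[-0.0198287 , -0.9990234 ,  0.03948516,  0.4965715 ],
       [-0.99977533,  0.01951676, -0.00826992, -0.02666801],
       [ 0.00749122, -0.03964027, -0.99918593,  1.2937635 ],
       [ 0.        ,  0.        ,  0.        ,  1.        ]])}
{'t': 0.1, 'q': array([-1.35407503,  0.47771931,  0.02231166,  1.55633994, -0.01150166,
        1.10928668, -0.0831108 ]), 'joint_vel': array([ 0.00151284, -0.00127684,  0.00111958, -0.00283852,  0.00054487,
       -0.00058737,  0.00084788]), 'joint_torque': array([ 4.36933376e-03, -5.97759175e+01,  1.61374379e+00, -2.81952256e+01,
        1.28323759e-02,  5.04905198e-03,  1.03561405e-05]), 'eef_pos': array([0.21522748, 0.63915216, 0.19482646]), 'tool_rot': array([-8.06915465e-05,  1.61679713e-01,  9.86842951e-01, -8.08841360e-04]), 'contact_force': array([-0.50313802,  0.05814659,  0.05622639]), 'torque': array([-0.05039911,  0.01499003, -0.04855629]), 'grasp_force': 0.0, 'gripper_width': 0.9984719318962255} 0.0187
```

View pics/scene0.png

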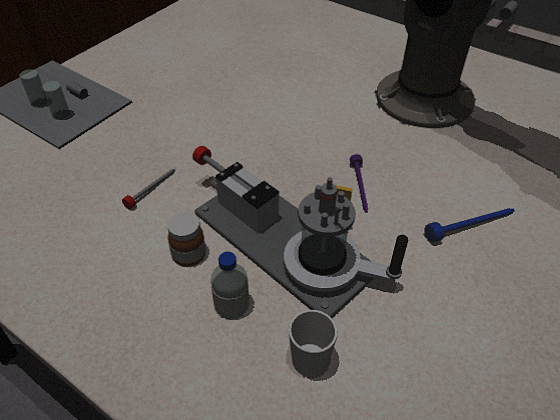

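View pics/top0.png

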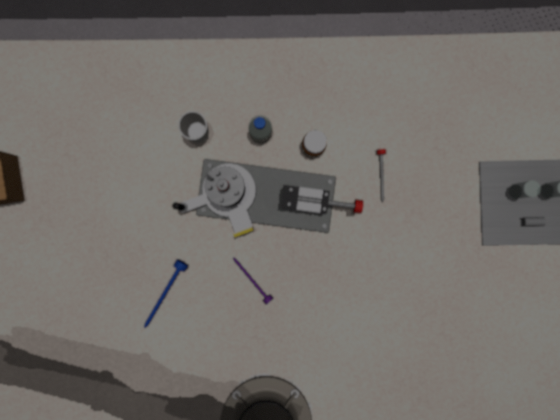

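The top view shows the stand with its axis near (223,187), the handle top near (180,206), the yellow lug near (243,232) and the knob at (358,206). Things that could be taken for the rod in the top view:
- Large red-knobbed rod in the guide, (358,206).
- Small red-knobbed rod lying on the bench, (381,153).
- Blue rod, (180,266).
- Purple rod, (267,299).

I choose the one in the guide and check it in a close crop.

```bash
cat > h.py <<'E'
import numpy as np,cv2
from station import get_obs,cams,bot
def ray(n,u,v):
    p=cams.camera_params(n);K=p["K"];k=p["k1"];E=p["extrinsics"]
    d=np.array([(u-K[0,2])/K[0,0],(v-K[1,2])/K[1,1]]);s=d.copy()
    for _ in range(20): s=d/(1+k*(s@s))
    return E[:3,3],E[:3,:3]@np.r_[s,1]
def pix(n,u,v,z):
    o,d=ray(n,u,v); return o+d*(z-o[2])/d[2]
def proj(n,P):
    p=cams.camera_params(n);K=p["K"];E=p["extrinsics"]
    c=E[:3,:3].T@(np.asarray(P)-E[:3,3]);s=c[:2]/c[2];s=s*(1+p["k1"]*(s@s))
    return K[:2,:2]@s+K[:2,2]
def crop(src,dst,x0,y0,x1,y1,f):
    cv2.imwrite(dst,cv2.resize(cv2.imread(src)[y0:y1,x0:x1],None,fx=f,fy=f,interpolation=cv2.INTER_CUBIC))
E
python3 - <<'E'
from h import *
crop("pics/top0.png","pics/topc.png",165,140,395,250,3.4)
E
```

```text
(no output)
```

View pics/topc.png

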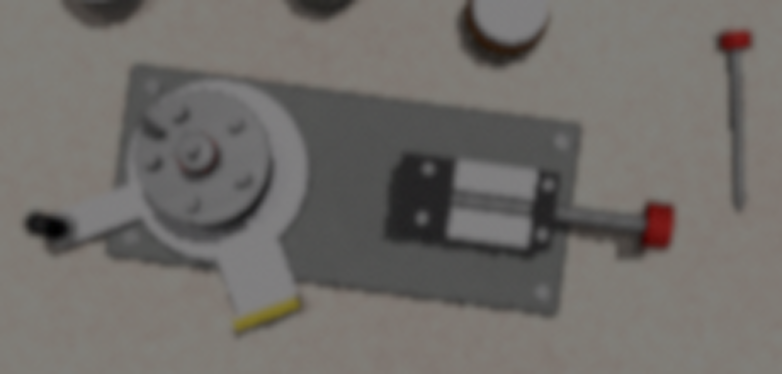

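The crop confirms the choice: the large red knob (crop 658,225) is on the rod in the guide, and the small red one (735,40) lies loose. The yellow lug is at (267,315), the handle post at (40,224), and the plate corners are (133,66), (580,125), (555,314) and (108,255).

```bash
python3 - <<'E'
from h import *
np.set_printoptions(precision=4,suppress=True)
f=lambda x,y,z:pix("top",165+(x+.5)/3.4-.5,140+(y+.5)/3.4-.5,z)
C=[f(133,66,.014),f(580,125,.014),f(555,314,.014),f(108,255,.014)]
for a in range(4): print(C[a],np.linalg.norm(C[a]-C[a-1]))
print("centre",np.mean(C,0))
yv=(C[0]+C[3]-C[1]-C[2])[:2]; yv/=np.linalg.norm(yv); xv=np.array([yv[1],-yv[0]])
print("y axis",yv,"yaw",np.arctan2(xv[1],xv[0]))
for n,x,y,z in [("disc",217,171,.043),("headplate",201,155,.16),("shaft",197,153,.225),("handletop",38,222,.135),("lugtop",267,313,.105),("knobrear",672,226,.075),("knobfront",645,224,.075),("guidefront",396,197,.092),("guiderear",552,212,.092)]:
    P=f(x,y,z); 
    ax=f(217,171,.043); d=(P-ax)[:2]
    print(n,P,"stand xy",d@xv,d@yv,np.hypot(*d))
for n,u,v,z in [("bottle",260,129,.13),("jar",315,142,.085),("beaker",193,125,.09)]: print(n,pix("top",u,v,z))
E
```

```text
[0.6759 0.1492 0.014 ] 0.14574511696253226
[ 0.6241 -0.192   0.014 ] 0.3450507243749307
[ 0.48   -0.1694  0.014 ] 0.14591716832590523
[0.5317 0.1702 0.014 ] 0.34354423643501
centre [ 0.5779 -0.0105  0.014 ]
y axis [0.1502 0.9887] yaw -0.15077801905605992
disc [0.592  0.0838 0.043 ] stand xy 0.0 0.0 0.0
headplate [0.5941 0.0841 0.16  ] stand xy 0.0020610424561053583 0.0006174401693226209 0.002151540928860512
shaft [0.5899 0.0803 0.225 ] stand xy -0.0015824117626785398 -0.0038039537809311332 0.004119962542805901
handletop [0.5521 0.1994 0.135 ] stand xy -0.05684258037772451 0.10827264102124028 0.1222867275615487
lugtop [0.4859 0.0446 0.105 ] stand xy -0.09899412178989189 -0.054685792361856056 0.11309452699046042
knobrear [ 0.5431 -0.2492  0.075 ] stand xy 0.0016259627834893213 -0.33657318551082194 0.33657711294720477
knobfront [ 0.5449 -0.2296  0.075 ] stand xy 0.0005037934173958562 -0.31694070781769296 0.3169411082201039
guidefront [ 0.5671 -0.0486  0.092 ] stand xy -0.004731799456937899 -0.1346033047317916 0.13468644909871308
guiderear [ 0.5541 -0.1603  0.092 ] stand xy -0.0007630421034030006 -0.24702854113842437 0.24702971960926035
bottle [ 0.7288 -0.001   0.13  ]
jar [ 0.7031 -0.135   0.085 ]
beaker [0.7494 0.1637 0.09  ]
```

Axis at about (0.593, 0.083), yaw about -0.15, carrier about -1.08. Radii, plate size and guide distances agree with the data. Now moving towards the handle post at about (0.5515, 0.2005).

Emit:
arm_command([
  [[60, 0.5, -0.65, 0.1, -1], [60, 0.5, -0.65, 0.1, -1], [60, 0.5, -0.65, 0, -1], [60, 0.5, -0.65, 0, -1], [60, 0.5, -0.65, 0, -1], [60, 0.5, -0.65, 0, -1], [60, 0.5, -0.65, 0, -1], [60, 0.5, -0.65, 0, -1], [60, 0.5, -0.6, 0, -1], [60, 0.2, -0.3, 0, -1]],
], newtons=40)

```text
t: 1.35
eef_pos: [0.4988, 0.2709, 0.2075]
tool_rot: [0.0, 0.536, 0.844, -0.0]
contact_force: [-0.7, 1.2, 0.2]
gripper_width: 0.701
grasp_force: 0.0
```

Emit:
arm_command([
  [[60, 0.3, -0.4, 0, -0.65], [60, 0.3, -0.4, 0, -0.65], [60, 0.28, -0.37, 0, 0], [60, 0, 0, 0, 0], [60, 0, 0, 0, 0], [60, 0, 0, 0, 0], [60, 0, 0, 0, 0], [60, 0, 0, 0, 0], [60, 0, 0, 0, 0], [60, 0, 0, 0, 0]],
])

```text
t: 2.6
eef_pos: [0.5502, 0.2035, 0.2077]
tool_rot: [0.0, 0.576, 0.817, 0.0]
contact_force: [0.1, -0.4, -0.2]
gripper_width: 0.702
grasp_force: 0.0
```

```bash
python3 - <<'E'
from h import *
print(get_obs()["eef_pos"])
a=cams.read_camera("scene"); cv2.imwrite("pics/s1.png",a[:,:,::-1])
crop("pics/s1.png","pics/s1c.png",250,110,450,310,3)
for P in [(.5515,.2005,.135),(.5515,.2005,.105),(.593,.083,.043)]: print(proj("scene",P),(proj("scene",P)-[250,110])*3)
E
```

```text
[0.55019561 0.20353198 0.20772013]
[402.27477286 237.4083033 ] [456.82431857 382.2249099 ]
[399.13604308 249.32671118] [447.40812924 417.98013355]
[321.86653147 255.09469869] [215.5995944  435.28409606]
```

View pics/s1c.png

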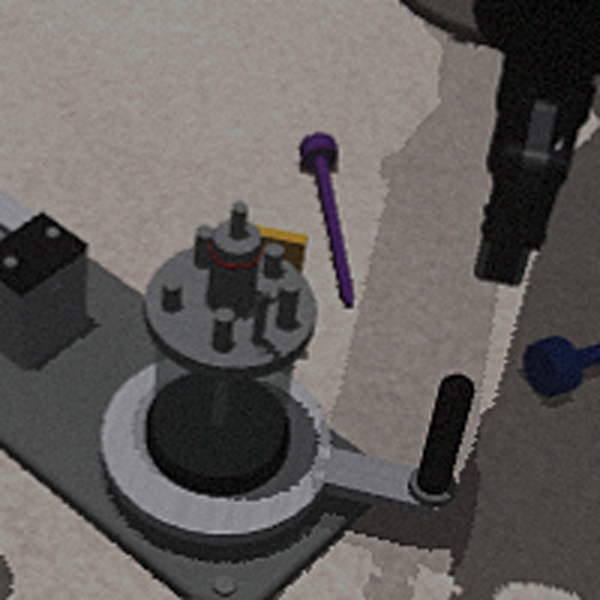

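The post's top is at crop (458,380), which matches the predicted (457,382), and the fingers stand above it. Lowering and closing.

Emit:
arm_command([
  [[60, 0.02, -0.05, -0.4, 0], [60, 0, 0, -0.4, 0], [60, 0, 0, -0.4, 0], [60, 0, 0, -0.4, 0], [60, 0, 0, -0.4, 0], [60, 0, 0, 0, 0], [10, 0, 0, 0, 0], [10, 0, 0, 0, 0], [10, 0, 0, 0, 0], [10, 0, 0, 0, 0]],
])

```text
t: 3.9
eef_pos: [0.5524, 0.2009, 0.089]
tool_rot: [0.001, 0.576, 0.817, 0.001]
contact_force: [-1.3, -0.1, 6.7]
gripper_width: 0.184
grasp_force: 39.0
```

Emit:
arm_command([
  [[10, -0.155, -0.062, 0, 1], [10, -0.15, -0.074, 0, 1], [10, -0.143, -0.086, 0, 1], [10, -0.136, -0.097, 0, 1], [10, -0.127, -0.107, 0, 1], [10, -0.118, -0.117, 0, 1], [10, -0.109, -0.126, 0, 1], [10, -0.098, -0.135, 0, 1], [10, -0.087, -0.142, 0, 1], [10, 0, 0, 0, 0]],
])

```text
t: 5.15
eef_pos: [0.4852, 0.1433, 0.0889]
tool_rot: [0.001, 0.252, 0.968, 0.001]
contact_force: [0.1, -0.8, 7.3]
gripper_width: 0.183
grasp_force: 39.9
```

Emit:
arm_command([
  [[10, -0.076, -0.149, 0, 1], [10, -0.063, -0.154, 0, 1], [10, -0.051, -0.159, 0, 1], [10, -0.038, -0.162, 0, 1], [10, -0.014, -0.08, 0, 0.5], [10, 0, 0, 0, 0], [10, 0, 0, 0, 0], [10, 0, 0, 0, 0], [10, 0, 0, 0, 0], [10, 0, 0, 0, 0]],
])

```text
t: 6.4
eef_pos: [0.4713, 0.1014, 0.089]
tool_rot: [0.002, 0.075, 0.997, 0.0]
contact_force: [1.2, -2.0, 7.5]
gripper_width: 0.18
grasp_force: 40.0
```

```bash
python3 - <<'E'
from h import *
for n in("top","scene"): cv2.imwrite(f"pics/{n}2.png",cams.read_camera(n)[:,:,::-1])
a=cv2.imread("pics/top2.png")[150:240,190:370]; a=cv2.resize(a,None,fx=4,fy=4,interpolation=cv2.INTER_CUBIC)
cv2.imwrite("pics/top2c.png",cv2.convertScaleAbs(a,alpha=1.6))
E
```

```text
(no output)
```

View pics/top2c.png

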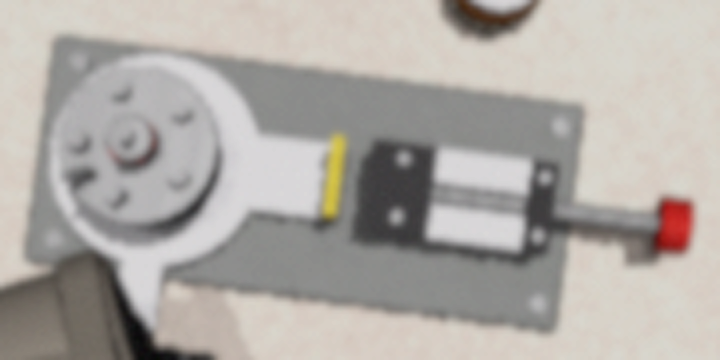

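The carrier has turned. The lug is the yellow strip from (340,134) to (329,217), and it faces the guide slot, which runs (432,191) to (530,204). I'll measure the remaining angle with colour masks.

```bash
python3 - <<'E'
from h import *
np.set_printoptions(precision=4,suppress=True)
im=cv2.imread("pics/top2.png");hsv=cv2.cvtColor(im,cv2.COLOR_BGR2HSV)
def cen(m,b):
    x0,y0,x1,y1=b; v,u=np.nonzero(m[y0:y1,x0:x1]); return u+x0,v+y0
u,v=cen(cv2.inRange(hsv,(20,120,60),(35,255,255)),(255,175,290,215))
print("yellow",len(u),u.mean(),v.mean(),v.min(),v.max())
pts=np.c_[u,v].astype(float); w=np.linalg.svd(pts-pts.mean(0),full_matrices=False)[2][0]
c=pts.mean(0); L=pix("top",*c,.1); L1=pix("top",*(c+8*w),.105);L0=pix("top",*(c-8*w),.105)
e=(L1-L0)[:2]; 
if e[0]<0:e=-e
print("lug",pix("top",*c,.105),"lug dir ang",np.arctan2(e[1],e[0]))
m=cv2.inRange(hsv,(0,150,60),(8,255,255))|cv2.inRange(hsv,(172,150,60),(180,255,255))
u,v=cen(m,(345,195,370,220)); K=pix("top",u.mean(),v.mean(),.078); print("red",len(u),u.mean(),v.mean(),K)
g=lambda x,y,z:pix("top",190+(x+.5)/4-.5,150+(y+.5)/4-.5,z)
print("slot",g(432,191,.085),g(530,204,.085)); print("rod",g(560,212.5,.079),g(650,222,.079))
C=[g(57,37,.014),g(582,106,.014),g(554,330,.014),g(26,261,.014)]
y=(C[0]+C[3]-C[1]-C[2])[:2];y/=np.linalg.norm(y)
l0=(C[0]+C[3])[:2]/2;l1=(C[1]+C[2])[:2]/2
print("plate mid ends",l0,l1,"yaw",np.arctan2(-y[0],y[1]))
print("guide front",g(378,143,.092),g(358,241,.092),"rear",g(556,163,.092),g(545,253,.092))
A=np.array([.593,.083]);x=np.array([y[1],-y[0]])
for n,P in [("lug",pix("top",*c,.105)),("knob",K),("slotA",g(432,191,.085)),("slotB",g(530,204,.085)),("rodA",g(560,212.5,.079)),("rodB",g(650,222,.079)),("hp",g(134,149,.16))]:
    d=P[:2]-A; print(n,d@x,d@y)
E
```

```text
yellow 61 273.11475409836066 194.21311475409837 184 204
lug [ 0.5749 -0.0292  0.105 ] lug dir ang -0.15676102235891826
red 80 357.9625 206.075 [ 0.5433 -0.238   0.078 ]
slot [ 0.5673 -0.0892  0.085 ] [ 0.5581 -0.1492  0.085 ]
rod [ 0.5528 -0.1682  0.079 ] [ 0.5458 -0.2235  0.079 ]
plate mid ends [0.6037 0.1599] [ 0.5523 -0.1809] yaw -0.1498575263078189
guide front [ 0.5968 -0.0565  0.092 ] [ 0.5372 -0.0431  0.092 ] rear [ 0.5825 -0.1649  0.092 ] [ 0.5277 -0.1569  0.092 ]
lug -0.001174024188520149 -0.11360945384242709
knob -0.001269392138922617 -0.32480205634117054
slotA 0.00025351598317702975 -0.1741378232638362
slotB 0.0001471229681124346 -0.23480549369324216
rodA -0.0022633137178985625 -0.2543654046571392
rodB -0.0008749370471225924 -0.3100899332711836
hp -0.0029873028303096256 0.0022186957251886484
```

The lug is within about 1 mm of the rod line and its direction is within 0.01 rad, so it is lined up. Releasing the handle and rising.

Emit:
arm_command([
  [[50, 0, 0, 0, 0], [50, 0, 0, 0, 0], [50, 0, 0, 0, 0], [50, 0, 0, 0, 0], [50, 0, 0, 0.3, 0], [50, 0, 0, 0.4, 0], [50, 0, 0, 0.4, 0], [50, 0, 0, 0.4, 0], [50, 0, 0, 0.4, 0], [0, 0, 0, 0.4, 0]],
])

```text
t: 7.75
eef_pos: [0.4693, 0.1014, 0.2264]
tool_rot: [-0.0, 0.074, 0.997, -0.0]
contact_force: [1.5, -0.3, -1.1]
gripper_width: 0.385
grasp_force: 0.0
```

```bash
python3 -c "
from h import *
o=get_obs();print(o['q'],o['eef_pos'],o['contact_force'])"
```

```text
[-0.46195857  0.11895051  0.13028202  1.97710563 -0.01786468  1.04688272
  1.09823441] [0.46925175 0.10143876 0.22640841] [ 1.50939661 -0.2944536  -1.13250466]
```

Emit:
arm_command([
  [[0, 0.11, -0.64, 0, -1], [0, 0.11, -0.64, 0, -1], [0, 0.11, -0.64, 0, -1], [0, 0.11, -0.64, 0, -1], [0, 0.11, -0.64, 0, -1], [0, 0.11, -0.64, 0, -1], [0, 0.11, -0.64, 0, -1], [0, 0.11, -0.64, 0, -1], [0, 0.11, -0.64, 0, -1], [0, 0.11, -0.64, 0, -1]],
])

```text
t: 9.0
eef_pos: [0.5355, -0.2835, 0.2255]
tool_rot: [-0.0, 0.458, 0.889, 0.0]
contact_force: [-0.3, -0.1, 0.6]
gripper_width: 0.001
grasp_force: 0.0
```

Emit:
arm_command([
  [[0, 0, 0, 0, -1], [0, 0, 0, 0, -1], [0, 0, 0, 0, -1], [0, 0, 0, 0, -1], [0, 0, 0, 0, -1], [0, 0, 0, 0, -1], [0, 0, 0, 0, -1], [0, 0, 0, 0, -1], [0, 0, 0, 0, -1], [0, 0, 0, 0, -0.6]],
])

```text
t: 10.25
eef_pos: [0.5354, -0.2822, 0.2254]
tool_rot: [-0.0, 0.757, 0.653, -0.0]
contact_force: [0.1, -0.1, 1.0]
gripper_width: 0.003
grasp_force: 0.0
```

```bash
python3 - <<'E'
from h import *
o=get_obs();print(o['q'],o['eef_pos'],o['contact_force'],o['tool_rot'])
im=cams.read_camera("scene");cv2.imwrite("pics/s3.png",im[:,:,::-1])
a=cv2.resize(im[90:290,110:420,::-1],None,fx=2.5,fy=2.5,interpolation=cv2.INTER_CUBIC)
cv2.imwrite("pics/s3c.png",cv2.convertScaleAbs(a,alpha=1.5))
E
```

```text
[-0.10741095  0.38506739  0.64970356  1.72833972 -0.25588586  1.11492397
  0.47306375] [ 0.53536216 -0.28218352  0.22543694] [ 0.08799509 -0.10238036  1.04174208] [-2.90798275e-04  7.57389316e-01  6.52963498e-01 -9.48335818e-05]
```

View pics/s3c.png

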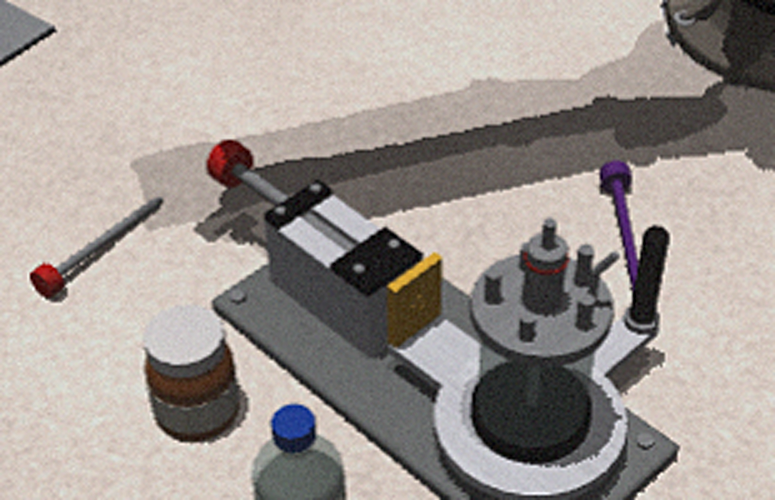

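The lug faces the guide, the red knob is at crop (230,160), and there is nothing in the way behind it. Lowering behind the knob, then pushing.

Emit:
arm_command([
  [[0, 0.02, -0.02, -0.4, 0], [0, 0, 0, -0.4, 0], [0, 0, 0, -0.4, 0], [0, 0, 0, -0.4, 0], [0, 0, 0, -0.4, 0], [0, 0, 0, -0.4, 0], [0, 0, 0, -0.25, 0], [0, 0, 0, 0, 0], [0, 0, 0, 0, 0], [0, 0, 0, 0, 0]],
])

```text
t: 11.55
eef_pos: [0.5374, -0.284, 0.0677]
tool_rot: [0.001, 0.757, 0.654, 0.0]
contact_force: [-0.5, -0.8, 0.6]
gripper_width: 0.004
grasp_force: 0.0
```

Emit:
arm_command([
  [[0, 0.015, 0.1, 0, 0], [0, 0.015, 0.1, 0, 0], [0, 0.015, 0.1, 0, 0], [0, 0.015, 0.1, 0, 0], [0, 0.015, 0.1, 0, 0], [0, 0.015, 0.1, 0, 0], [0, 0.015, 0.1, 0, 0], [0, 0.015, 0.1, 0, 0], [0, 0, 0, 0, 0], [0, 0, 0, 0, 0]],
])

```text
t: 12.8
eef_pos: [0.5439, -0.2359, 0.0668]
tool_rot: [0.0, 0.757, 0.654, -0.0]
contact_force: [-1.0, -0.4, 0.2]
gripper_width: -0.005
grasp_force: 0.0
```

Emit:
arm_command([
  [[0, 0.015, 0.1, 0, 0], [0, 0.015, 0.1, 0, 0], [0, 0.015, 0.1, 0, 0], [0, 0.015, 0.1, 0, 0], [0, 0.015, 0.1, 0, 0], [0, 0, 0, 0, 0], [0, 0, 0, 0, 0], [0, 0, 0, 0, 0], [0, 0, 0, 0, 0], [0, 0, 0, 0, 0]],
])

```text
t: 14.05
eef_pos: [0.5483, -0.2058, 0.0667]
tool_rot: [-0.0, 0.757, 0.654, -0.0]
contact_force: [-0.4, 1.0, -0.2]
gripper_width: 0.001
grasp_force: 0.0
```

```bash
python3 - <<'E'
from h import *
o=get_obs();print(o['eef_pos'],o['contact_force'])
im=cams.read_camera("scene");cv2.imwrite("pics/s4.png",im[:,:,::-1])
a=cv2.resize(im[110:290,180:400,::-1],None,fx=3.3,fy=3.3,interpolation=cv2.INTER_CUBIC)
cv2.imwrite("pics/s4c.png",cv2.convertScaleAbs(a,alpha=1.6))
E
```

```text
[ 0.5483228  -0.20583473  0.06671004] [-0.41328952  1.04114461 -0.18872421]
```

View pics/s4c.png

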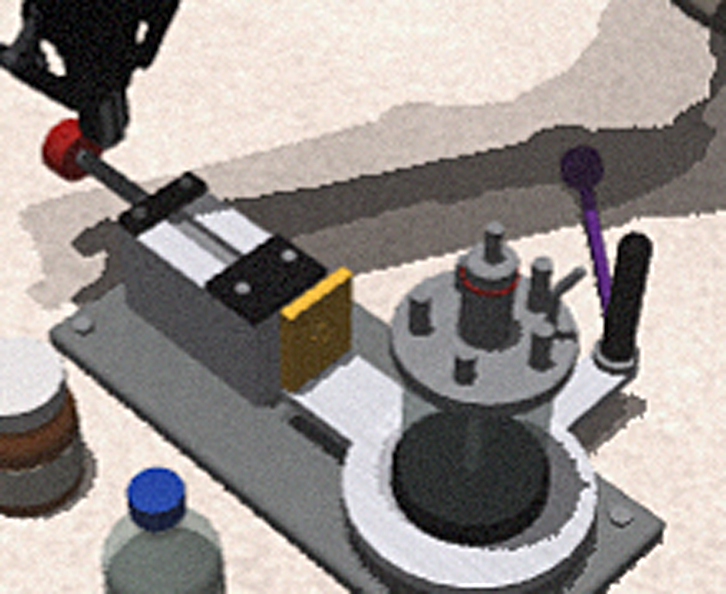

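The knob has not moved: it is still at raw (201,155). The fingers appear beside the rod at raw (211,150). I'll check where the TCP and knob should project before moving on.

```bash
python3 - <<'E'
from h import *
np.set_printoptions(precision=4,suppress=True)
o=get_obs();print(o["q"],o["tool_rot"])
P=o["eef_pos"];print("tcp",proj("scene",P),proj("top",P))
print("knob exp",proj("scene",[.5433,-.238,.075]),proj("top",[.5433,-.238,.075]))
im=cams.read_camera("top");cv2.imwrite("pics/t5.png",im[:,:,::-1])
a=cv2.resize(im[150:270,280:420,::-1],None,fx=5,fy=5,interpolation=cv2.INTER_CUBIC)
cv2.imwrite("pics/t5c.png",cv2.convertScaleAbs(a,alpha=1.8))
# triangulate knob from centroids in both first views
def tri(a,b):
    o1,d1=ray("scene",*a);o2,d2=ray("top",*b)
    s=np.linalg.lstsq(np.c_[d1,-d2],o2-o1,rcond=None)[0]; return o1+s[0]*d1,o2+s[1]*d2
print(tri((201.5,154.5),(358,206)))
E
```

```text
[-0.1618  0.5411  0.5531  1.9118 -0.3885  0.7957  0.4577] [0.     0.7569 0.6536 0.    ]
tcp [213.2035 165.4443] [344.1921 204.4522]
knob exp [202.3956 154.5778] [357.7635 206.1063]
(array([ 0.5443, -0.2395,  0.0751]), array([ 0.5436, -0.2386,  0.0749]))
```

View pics/t5c.png

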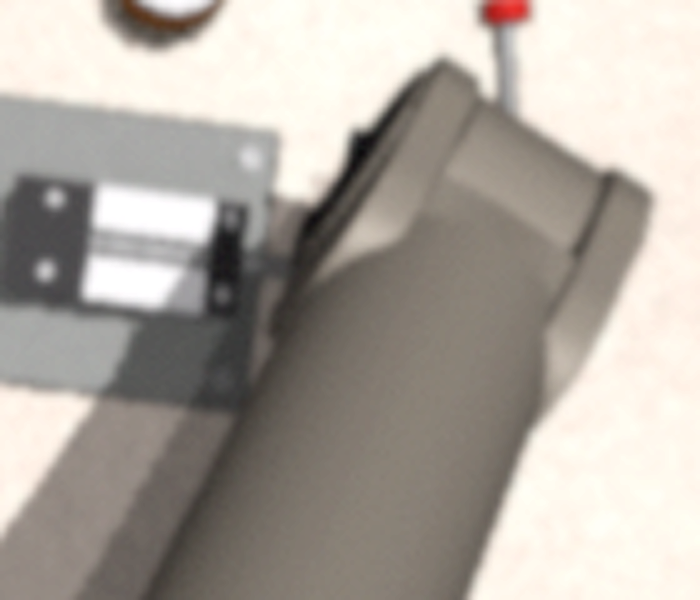

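The top view is blocked by the arm. In the scene view the fingertips show at about (211,153), where a TCP on the rod line should project to (213,165). I'll print a small brightness map around that spot.

```bash
python3 - <<'E'
from h import *
im=cv2.imread("pics/s4.png");g=cv2.cvtColor(im,cv2.COLOR_BGR2GRAY)
print("cols 190..239")
for v in range(136,186,1): print(v,"".join("R" if (int(im[v,u,2])>1.8*im[v,u,1] and im[v,u,2]>40) else " .:-=+*#%@"[::-1][min(9,g[v,u]//14)] for u in range(188,240)))
P=np.array([.5483,-.2058,.0667]);x=np.array([.989,-.15,0]);y=np.array([.15,.989,0]);z=np.array([0,0,1])
for d in [0*x,.015*x,-.015*x,.03*z,-.02*x+.02*z,.011*y,-.011*y,.06*z]: print(d,proj("scene",P+d).round(1))
E
```

```text
cols 190..239
136 .+#@@@@%@%%@@@@%%%%@@@@@@@@@@@+                     
137   :+#@@@@@@%@@%%@@%%@%%%@@%@@@.                     
138     :+@@@@@@@%%@@%@%@@@@%%%#%@:                     
139       =#@@%@%@@%@@@@@%@@@@%%%@-                     
140        :+#@@%@%@@@%@@%@%%%@##@+                     
141          :+%@@%@@%@%%%%%#%@#%@+                     
142            :*@@@@%@@%@%##%%%#@#.                    
143              -+#@@@@%@###%%%#%#.                    
144                -@@@@@@%###%%#@#.                    
145                :@@@@@@%##%%%#%@:                    
146           :RRRRR@@@@%@%###%@#%%:                    
147          :RRRRRR@@@@%%%%##%%#%*.                    
148        .RRRRRRRR@@%@@%%%##%%%#-                     
149        RRRRRRRRRR@@@@%%%##%%%+                      
150       :RRRRRRRRRR@@%%%%%##%@%+.                     
151      .RRRRRRRRRRR%@@@@%%##%@@+                      
152      :RRRRRRRRRRRR%%%@%%%#%%*:                      
153      +RRRRRRRRR%%R%%%%%##%%+                        
154     :RRRRRRRRR%%R%R%%R%##*=.                        
155
[... 1375 characters left out ...]
. .......  -#*#********#%%%@%%#=.      .-----=
180  ..:.......... .-#*************%%@#+.          -=---
181   ... .........-##*****#********%#.             :==-
182   ............-#*****************=               ::-
183    ......... -#*******************+.               :
184    .  . .....:**********************-               
185      .........:*#*#****+#************=.             
[ 0. -0.  0.] [213.2 165.4]
[ 0.014835 -0.00225   0.      ] [207.4 169. ]
[-0.014835  0.00225  -0.      ] [218.9 161.9]
[0.   0.   0.03] [212. 154.]
[-0.01978  0.003    0.02   ] [220.1 153.2]
[0.00165  0.010879 0.      ] [216.8 168.1]
[-0.00165  -0.010879 -0.      ] [209.7 162.8]
[0.   0.   0.06] [210.7 142.2]
```

The knob is untouched, and the fingertips look about 30 mm higher than reported, so they probably passed above it. Backing out the same way and looking from behind the knob.

Emit:
arm_command([
  [[0, -0.02, -0.14, 0, 0], [0, -0.02, -0.14, 0, 0], [0, -0.02, -0.14, 0, 0], [0, -0.02, -0.14, 0, 0], [0, -0.02, -0.14, 0, 0], [0, -0.02, -0.14, 0, 0], [0, -0.02, -0.14, 0, 0], [0, -0.02, -0.14, 0, 0], [0, -0.02, -0.14, 0, 0], [0, -0.02, -0.14, 0, 0]],
])

```text
t: 15.4
eef_pos: [0.5363, -0.2902, 0.0667]
tool_rot: [-0.0, 0.757, 0.654, 0.0]
contact_force: [0.6, 0.3, -0.6]
gripper_width: 0.001
grasp_force: 0.0
```

```bash
python3 - <<'E'
from h import *
np.set_printoptions(precision=4,suppress=True)
o=get_obs();P=o["eef_pos"];print(P,o["contact_force"],o["gripper_width"])
im=cams.read_camera("scene");cv2.imwrite("pics/s6.png",im[:,:,::-1])
print(proj("scene",P),(proj("scene",P)-[140,80])*7)
a=cv2.resize(im[80:180,140:250,::-1],None,fx=7,fy=5.9999,interpolation=cv2.INTER_CUBIC) if 0 else cv2.resize(im[90:175,140:250,::-1],None,fx=7,fy=7,interpolation=cv2.INTER_CUBIC)
cv2.imwrite("pics/s6c.png",cv2.convertScaleAbs(a,alpha=2))
print("in crop",(proj("scene",P)-[140,90])*7)
E
```

```text
[ 0.5363 -0.2902  0.0667] [ 0.5601  0.2587 -0.5941] 0.0012282821294391203
[186.0924 145.8529] [322.6467 460.9705]
in crop [322.6467 390.9705]
```

View pics/s6c.png

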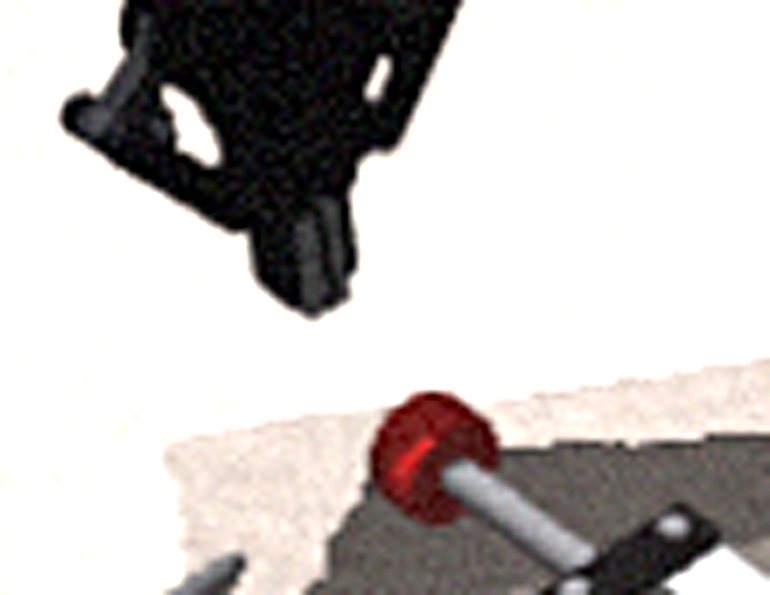

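The fingertips show at crop (312,300), while the reported TCP projects to (322,391). They stand about 33 mm higher than reported, so they passed over the knob at crop (432,458). Lowering by 36 mm is safe either way, since it stays clear of the bench. Then I'll push gently.

Emit:
arm_command([
  [[0, 0, 0, -0.2, 0], [0, 0, 0, -0.2, 0], [0, 0, 0, -0.2, 0], [0, 0, 0, 0, 0], [0, 0.015, 0.1, 0, 0], [0, 0.015, 0.1, 0, 0], [0, 0.015, 0.1, 0, 0], [0, 0.015, 0.1, 0, 0], [0, 0.015, 0.1, 0, 0], [0, 0, 0, 0, 0]],
])

```text
t: 16.7
eef_pos: [0.5411, -0.259, 0.0307]
tool_rot: [-0.0, 0.757, 0.654, 0.0]
contact_force: [-0.5, 0.2, -0.5]
gripper_width: -0.002
grasp_force: 0.0
```

```bash
cat >> h.py <<'E'
def red(name):
    im=cams.read_camera("scene");cv2.imwrite(name,im[:,:,::-1])
    h=cv2.cvtColor(im,cv2.COLOR_RGB2HSV)
    m=cv2.inRange(h,(0,150,30),(8,255,255))|cv2.inRange(h,(172,150,30),(180,255,255))
    v,u=np.nonzero(m[120:200,180:280]); return len(u),u.mean()+180,v.mean()+120
E
python3 - <<'E'
from h import *
o=get_obs();P=o["eef_pos"];print(P,o["contact_force"],proj("scene",P))
print(red("pics/s7.png"))
im=cv2.imread("pics/s7.png");g=cv2.cvtColor(im,cv2.COLOR_BGR2GRAY)
for v in range(125,170): print(v,"".join("R" if (int(im[v,u,2])>1.8*im[v,u,1] and im[v,u,2]>40) else " .:-=+*#%@"[::-1][min(9,g[v,u]//14)] for u in range(170,225)))
E
```

```text
[ 0.54110523 -0.25901794  0.03071857] [-0.48580439  0.17525994 -0.54230804] [197.56406463 166.07004086]
(185, np.float64(200.44324324324324), np.float64(154.54594594594596))
125 ##%@@@:.+@@@@@@%@@@@@@%@%@@@@@@@@@=+%@@@@#.            
126 #%@@@@   =%@@@@@@@@@@@@%@@%@@@@@@@@@@@@@@-             
127 #%%%@@.   =@@@@@@@@@%@@@@@%@@@@@@@@@@@@@#.             
128 %%%%%@#.   +@@@@@@@@@@@%@@@@@@%@%@@%@@%@-              
129 %@%@%%@*.  :#@@@@@@@@@%@@@%@@@%@@@%@%%@#.              
130 %%%%%@%*    -@@@@%@@@@%@@@@@@@@@@@@@@@@-               
131 %@%@@##*.   .*@@@@@@@@%@@@@@@@@%@@@@@@@:               
132 %%@@@%%@-    =@@@@@@@%@@@@@%@@@@@@%%@%+                
133 @@@@%@@@=    :%@@@@@@@@@@%@@%@%@@%=---                 
134 @%@@%@@@@#:  :#@%@@@@@@@@@%@@@@@@=                     
135 @@@@@%@@@@@#+%@@%@%@%@@@@@@%%@%@%.                     
136 %@@@@@@@@@%@@@@%@@@%@@@%@@@@@@@@+                      
137 :=#@@@@@%@@@@@@@@@@@@@%@@@%@@@@@-                      
138   .+@@@@@@@@@%@%@%@%@%@@@@@@%@%@.                      
139    .-*%@@@@@@@@@%@@@%@%@%@@%%%@*                       
140      .=%@@@@@@@@@%@@@@
[... 1073 characters left out ...]
.......:*@R%RR%R%%###***#+- ........... 
159        ............... -%%RRRRR@R%##**#*##-.. ..  .....
160      ...................*R@%RRR@%%%###***##+: ....-=.-#
161   ..:.............:.... :+#%%R@R%R%%###****#*:-##*#####
162   .:...................  .-#%%R%%R%%%#####**#####******
163    ................:...... :+R%%R%R%##*##*#**++********
164    ........................ .=%%R%R##*#####+--:-=+**#**
165    ...... ...........:.......-#*##******#%*+==---=+****
166      ......................=%*#***********##++=----=***
167     .......................-*#***#*********##*+=-----+*
168     ............ ...:.......-#**************##*+=----:=
169  .:=+:............::...... =#****************###+==---=
```

The fingers are now directly behind the knob: tips at about (192,152), knob at (201,154). Pushing on.

Emit:
arm_command([
  [[0, 0.008, 0.05, 0, 0], [0, 0.008, 0.05, 0, 0], [0, 0.008, 0.05, 0, 0], [0, 0.008, 0.05, 0, 0], [0, 0.008, 0.05, 0, 0], [0, 0.008, 0.05, 0, 0], [0, 0.008, 0.05, 0, 0], [0, 0.008, 0.05, 0, 0], [0, 0, 0, 0, 0], [0, 0, 0, 0, 0]],
])

```text
t: 18.0
eef_pos: [0.5447, -0.2349, 0.0305]
tool_rot: [-0.0, 0.757, 0.654, 0.0]
contact_force: [-0.3, 0.1, 0.3]
gripper_width: 0.005
grasp_force: 0.0
```

```bash
python3 - <<'E'
from h import *
o=get_obs();print(o["eef_pos"],o["contact_force"]);print(red("pics/s8.png"))
A=np.array([.593,.083]);x=np.array([.989,-.15]);y=np.array([.15,.989])
for s in(-.327,-.31,-.29,-.26): print(s,proj("scene",np.r_[A+s*y-.001*x,.075]))
E
```

```text
[ 0.54473239 -0.23494557  0.03050454] [-0.26981224  0.13535451  0.32887856]
(188, np.float64(208.0904255319149), np.float64(159.84574468085106))
-0.327 [201.66882704 154.04722115]
-0.31 [207.12064914 158.03725786]
-0.29 [213.63936054 162.80816128]
-0.26 [223.63725492 170.12548846]
```

The knob is moving. Continuing.

Emit:
arm_command([
  [[0, 0.008, 0.05, 0, 0], [0, 0.008, 0.05, 0, 0], [0, 0.008, 0.05, 0, 0], [0, 0.008, 0.05, 0, 0], [0, 0.008, 0.05, 0, 0], [0, 0.008, 0.05, 0, 0], [0, 0.008, 0.05, 0, 0], [0, 0.008, 0.05, 0, 0], [0, 0.008, 0.05, 0, 0], [0, 0.008, 0.05, 0, 0]],
])

```text
t: 19.3
eef_pos: [0.5496, -0.2055, 0.0307]
tool_rot: [0.0, 0.757, 0.654, 0.0]
contact_force: [0.2, -1.6, -0.9]
gripper_width: -0.003
grasp_force: 0.6
```

```bash
python3 - <<'E'
from h import *
o=get_obs();print(o["eef_pos"],o["contact_force"]);print(red("pics/s9.png"))
E
```

```text
[ 0.54957829 -0.20549601  0.03072014] [ 0.19354654 -1.57087645 -0.86646114]
(154, np.float64(217.2792207792208), np.float64(166.04545454545456))
```

Emit:
arm_command([
  [[0, 0.006, 0.04, 0, 0], [0, 0.006, 0.04, 0, 0], [0, 0.006, 0.04, 0, 0], [0, 0.006, 0.04, 0, 0], [0, 0.006, 0.04, 0, 0], [0, 0.006, 0.04, 0, 0], [0, 0.003, 0.02, 0, 0], [0, 0, 0, 0, 0], [0, 0, 0, 0, 0], [0, 0, 0, 0, 0]],
])

```text
t: 20.6
eef_pos: [0.5512, -0.1943, 0.0309]
tool_rot: [0.002, 0.758, 0.652, -0.001]
contact_force: [-0.6, -10.2, -3.2]
gripper_width: 0.001
grasp_force: 5.2
```

```bash
python3 - <<'E'
from h import *
o=get_obs();print(o["eef_pos"],o["contact_force"]);print(red("pics/s10.png"))
E
```

```text
[ 0.55123516 -0.19427555  0.03092291] [ -0.55190836 -10.23675246  -3.23743824]
(94, np.float64(220.3404255319149), np.float64(167.35106382978722))
```

A firm 10 N stop at TCP s = -0.280, where home is expected at about -0.281. Backing off, rising and looking.

Emit:
arm_command([
  [[0, -0.015, -0.1, 0, 0], [0, -0.03, -0.2, 0, 0], [0, -0.06, -0.4, 0, 0], [0, -0.06, -0.4, 0, 0], [0, 0, 0, 0.6, 0], [0, 0, 0, 0.8, 0], [0, 0, 0, 0.8, 0], [0, 0, -0.6, 0.8, 0], [0, 0, -0.6, 0, 0], [0, 0, -0.6, 0, 0]],
])

```text
t: 21.9
eef_pos: [0.5424, -0.3651, 0.2117]
tool_rot: [0.001, 0.756, 0.654, 0.001]
contact_force: [-0.2, 0.2, -0.3]
gripper_width: 0.0
grasp_force: 0.0
```

```bash
python3 - <<'E'
from h import *
np.set_printoptions(precision=4,suppress=True)
o=get_obs();print(o["eef_pos"],o["contact_force"]);print(red("pics/s11.png"))
t=cams.read_camera("top")[:,:,::-1];cv2.imwrite("pics/t11.png",t);s=cv2.imread("pics/s11.png")
a=cv2.resize(s[135:245,195:360],(780,520) if 0 else None,fx=3,fy=3,interpolation=cv2.INTER_CUBIC)
b=cv2.resize(t[160:240,205:370],None,fx=3,fy=3,interpolation=cv2.INTER_CUBIC)
cv2.imwrite("pics/m11.png",cv2.convertScaleAbs(np.vstack([a,b]),alpha=1.7))
h=cv2.cvtColor(t,cv2.COLOR_BGR2HSV);m=cv2.inRange(h,(0,150,60),(8,255,255))|cv2.inRange(h,(172,150,60),(180,255,255))
v,u=np.nonzero(m[195:220,320:365]);
A=np.array([.593,.083]);x=np.array([.989,-.15]);y=np.array([.15,.989])
P=pix("top",u.mean()+320,v.mean()+195,.078)
print("knob",len(u),P,(P[:2]-A)@x,(P[:2]-A)@y)
m=cv2.inRange(h,(20,120,60),(35,255,255));v,u=np.nonzero(m[175:215,255:290]);P=pix("top",u.mean()+255,v.mean()+175,.105)
print("lug",P,(P[:2]-A)@x,(P[:2]-A)@y)
E
```

```text
[ 0.5424 -0.3651  0.2117] [-0.2244  0.1815 -0.3399]
(121, np.float64(220.5289256198347), np.float64(167.01652892561984))
knob 89 [ 0.5539 -0.1727  0.078 ] -0.00030390708819874325 -0.25879143672194166
lug [ 0.5737 -0.0288  0.105 ] -0.0023371195761006727 -0.11349205780387923
```

View pics/m11.png

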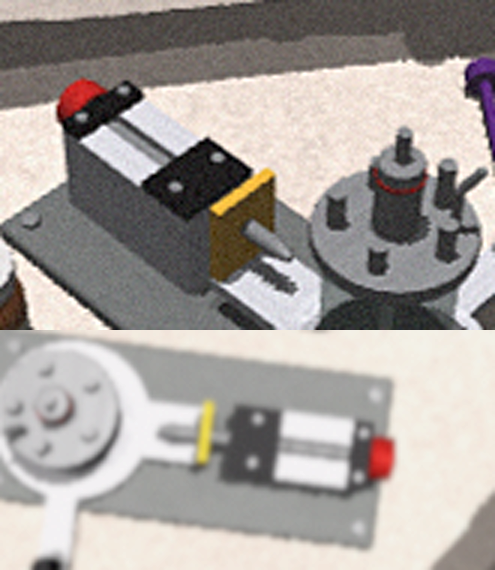

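The picture shows the rod tip through the lug (265,238) and the red knob flush with the guide's rear end (85,100). The knob centre measures -0.259 m from the axis, where home is -0.260. The lug is within about 2 mm of the rod line, and the gripper is clear.

```bash
python3 -c "
from station import job
print(job.hand_in())"
```

```text
the job is handed in; nothing more can be done
None
```

The carrier is lined up, the rod is through the lug's hole with its knob against the end of the guide, and the arm has let go. The job is handed in at about 22 s of the 54 s allowed; the hand-in returned no verdict.

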